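# Gauge three bored post holders and pass the good one

## Robot

A 6-joint arm with a two-finger parallel gripper is mounted at the origin on a cart in front of the work surface, level with it; the furniture and walls round the work are solid. World frame = base frame: x ahead of the robot, y to its left, z up, the work surface at z = 0. Lengths are in m, angles in rad, forces in N, time in s.
With the tool pointing down it reaches from about 0.375 to 0.9 m from the base axis. Payload 3.1 kg.
Tool frame: the origin (TCP) lies on the mounting face of the last link; the fingertips stand 173 mm ahead of it and the grasp point (between the pads) lies 155 mm ahead of it (r.grip_depth is the distance from the TCP to the grasp point, in m); z points along the fingers, y is the direction in which the jaws open and shut (so a half turn about z gives the same grasp; the last joint's range is limited). The gripper opens to 85 mm and grips with 20 to 120 N. Pads are 22 mm wide; open, the fingers measure 114 mm over their backs; the gripper's body (76 mm by 85 mm) begins 54 mm behind the grasp point. The pads swing forward as they close: fully open they stand 13 mm farther back than shut.
Start: joints at [0.986, 0.527, 1.433, -0, 1.181, -0.178], TCP at [0.247, 0.574, 0.405] pointing down, gripper open.
Joint ranges: [-3.08, 3.08], [-0.75, 2.2], [0.22, 2.44], [-1.43, 4.57], [0, 2.65], [-2.85, 2.85]. Speed limits (rad/s): [2.79, 2.79, 3.14, 3.14, 3.14, 3.14].

## Interface

Orientations are given as a unit quaternion [w, x, y, z].
In Python, from workcell import r, imaging, nets gives the robot as it stands. The module is installed in compiled form; this text tells all that it offers.
- The arm moves only by the tool apply_moves, never from a script. Its argument "series" is a list of rows, each an object with "delta_pos": the shift along the tool's x, y, z in cm, a list of three; "rot": the turn, a rotation vector about the tool's x, y, z in degrees, a list of three; "grip": the opening, from 0 (shut) to 1 (fully open). In form: [{"delta_pos": [dx, dy, dz], "rot": [rx, ry, rz], "grip": grip}, ...]. A call has 1 to 8 rows; each row shifts and turns the commanded pose from where the row before left it, along the tool's axes as they then stand; what a row does not reach is not made up. A row lasts 1/10 s, in which the tool goes at most 50 mm and 8.59 degrees, less where a joint would pass 70% of its speed; a pose out of reach is approached as far as the arm can. A call with a gripper value outside its range is refused whole. The fingers move at their own pace and stop on an object; "newtons" is the grip in N (left out, the last holds). Time passes only in rows, so rows that do not move let the fingers close. It gives the time, the measured TCP pose, the force and the opening at its end, in the units of the state.
- r.read_state(): the state, without advancing time (a new reading comes with each control period).
- imaging.capture(name): name is "scene" or "top" or "wrist"; returns a dict with "img" (480x640x3 uint8, red, green, blue), "range_z" (480x640 float32, m along the optical axis (not along the pixel's ray), 0 where there is no reading), "fovy" (degrees; the focal length in pixels is half the picture's height over the tangent of half this angle, whatever the lens; pixels are square), "cx", "cy" (the principal point, pixels), "dist_coeffs" ([k1, k2, p1, p2, k3] as OpenCV has them; the pictures are not rectified), "R" (3x3) and "t" (3): a world point X has camera coordinates R X + t. Camera axes: x right, y down, z forward; pixel columns grow to the right and rows downward; lengths in m; the calibration is good to about 2 mm. A picture is of the moment at which its call begins.
- r.job_done(): hands the job in, once; it reports no verdict.
Trained networks look in a picture, given as the dict that the camera call returned (one of the last four; its "shot" number tells which), for a name from the list of things; names that differ only in an ending like _2 or _b are one class to them, and where a whole thing is asked for, a point or a joint stands for the part that bears it (a point fixed in the world has none). Each returns a list of dicts, best first, with "score" (0 to 1); they miss things now and then, are a little off and sometimes report something else, mostly with a low value. They report only what shows in the picture. A call takes as long as a camera call.
- nets.trace(thing, picture): "mask" (480x640 bool, what is visible of it) and "extent" ([left, top, width, height] in pixels, round what is visible of it).
- nets.mark_of(thing, picture): "at" ([column, row] in pixels: a listed point, or the origin of a listed thing).
The state is a dict: "clock": time; "qpos": joint angles; "joint_vel": joint speeds; "joint_efforts": joint torques, N m; "ee_pos": TCP position; "orientation": TCP orientation; "ft_force": force on the tool from outside, world axes, zero at the start; "ft_torque": the same for the moment, N m; "grip_width": finger opening in m.
Only numpy, scipy, OpenCV 4.12 (cv2) and the standard library are available. Lean on these libraries where they do the work, as an engineer would, in place of code of your own. Each camera call takes 0.05 s, during which the arm holds its last target. There are 200 camera calls.

## Task

One of the three post holders in the rack is bored to size; the other two are too tight further down. Try the pin gauge in them with a light push, never forcing it, until you find the one it enters right down to its collar; then put the gauge back in its stand and set that holder upright in the blue tray. Leave the tight ones standing in the rack and everything else on the bench where it is.

Things in the scene. Friction and masses are not known exactly. Their poses are not given: they have to be found in the camera images.
- rack: fixed aluminium plate 66 x 206 x 12 mm, origin under its centre, z up, y along the row of its three round pockets. Pockets: 31 mm wide, 72 mm apart, 6 mm deep. In each stands one loose bored post holder, up to 2.8 mm off the pocket's centre any way; the holders themselves are not measured.
- pocket_1 (a point): centre of the floor of the rack's pocket at +y of the row, 6 mm over the bench. Which pocket has the good holder is not known (rules call it holder_a, the tight ones holder_b and holder_c). Holders: silver upright tubes, alike outside, 25 mm across, 50 mm tall, 0.13 kg; a 9 mm thick locking screw reaches 23 mm from the axis, 26 mm up, to the rack's -x side within 0.3 rad.
- pocket_2 (a point): centre of the floor of the rack's middle pocket. Every holder's bore opens at its top and is 13.4 mm wide there: in the good one for 44 mm down; in one tight one it narrows to 8 mm at a ledge 12 mm down, in the other 22 mm down. Off centre, the pin lands on the rim, or its tip goes in 2 to 4 mm and leans on the bore's side; the holder has 3 mm of play in its pocket and hardly slides under load.
- pocket_3 (a point): centre of the floor of the rack's pocket at -y of the row.
- gauge: steel pin gauge, about 0.15 kg, upright in its stand at the start; origin at the centre of the pin's tip (lower end), z up along its axis. From the tip up: pin 12 mm wide and 40 mm long with a 1.5 mm chamfer at the tip; collar 23 mm wide, 4 mm thick; round handle 19 mm wide, 52 mm long, with a green ring. Never press it on a holder with over 50 N (meeting a ledge at 20 mm/s gives under 35 N).
- gauge_collar (a point): centre of the underside of the gauge's collar, 40 mm above the tip. In the good holder the collar comes down on the holder's top face (50 mm above the holder's foot).
- stand: fixed stand for the gauge: grey block 50 x 50 mm on a base plate 74 x 62 mm, its top 50 mm over the bench; origin under its centre, z up.
- stand_hole (a point): centre of the mouth of the stand's hole, on top of the block, 50 mm over the bench: 15.5 mm wide with a 2 mm chamfer, deep enough for the whole pin, so that the collar rests on the block.
- tray: fixed open blue tray 92 x 92 mm, 18 mm high, walls 4 mm, grey lining; origin under its centre, z up.
- tray_floor (a point): centre of the tray's floor, 5 mm over the bench, axes as the tray's. The good holder is to stand upright anywhere on this floor.
- small_vice_block: bystander, to be left alone: black V-block, 32 x 50 x 26 mm, behind the work; origin under its centre.
- flip_mount_0: bystander, to be left alone: black square lens mount, 39 x 40 x 40 mm, behind the work; origin under its centre.
- flip_mount_1: bystander, to be left alone: black square lens mount, 39 x 40 x 40 mm, at the right; origin under its centre.
- masking_tape: bystander, to be left alone: small roll of tape, 42 mm wide, 18 mm high, at the left; origin under its centre.
- post_white: bystander, to be left alone: cream tube with a side screw, 22 x 29 x 45 mm, standing behind the rack; origin under its centre.

How it is judged:
On the way, in this order (a step that is already met when the one before it is completed fails the run):
1. the gauge is down to its collar in the holder that is bored to size (z of gauge_collar in the frame of holder_a below 0.053 m and horizontal distance between gauge and holder_a below 0.005 m and angle between gauge's own z axis and vertical below 0.1 rad), for 0.1 s.
2. the gauge is back in its stand, down to its collar (z of gauge_collar in the frame of stand below 0.054 m and horizontal distance between gauge and stand_hole below 0.005 m and angle between gauge's own z axis and vertical below 0.1 rad), for 0.2 s.
At the end, for the whole second after the job is handed in: The holder that takes the gauge down to its collar stands upright (within 0.1 rad) on the floor of the tray, released and at rest; the gauge stands in its stand within 4 mm of collar down; the two tight holders stand upright in their own pockets, within 12 mm of where they stood (all of step 2 and linear speed of each of gauge, holder_a below 0.02 m/s and x of holder_a in the frame of tray_floor between -0.04 and 0.04 m and y of holder_a in the frame of tray_floor between -0.04 and 0.04 m and z of holder_a in the frame of tray_floor below 0.004 m and angle between each of holder_a, holder_b, holder_c's own z axis and vertical below 0.1 rad and distance of each of holder_b, holder_c from where it was at the start of the episode below 0.012 m); the robot touches nothing.
It fails at once if the gauge is forced: it presses on a holder with more than 50 N (contact force between gauge and holder_a above 50 N or contact force between gauge and holder_b above 50 N or contact force between gauge and holder_c above 50 N).
It fails at once if a bystander is moved by more than 30 mm (distance of any of small_vice_block, flip_mount_0, flip_mount_1, masking_tape, post_white from where it was at the start of the episode above 0.03 m).
It also fails if it takes over 67 s, if anything falls off the work surface, if the arm or the gripper's body presses on something with over 40 N, if the wrist force passes 120 N, or if a joint passes its speed limit or range.

## Working session

There is one attempt and no reset: what is moved stays moved. The work goes in short steps, Python scripts to look and compute and a tool call to move; the robot and the scene stay as the last step left them, time stands still between calls to the robot, and variables do not carry over. Pictures are saved under pics/ and viewed, about 8 in all and at most 12, crops included, and the job is handed in when it is done.

Besides the shell and the picture viewer there is one more tool, called after "Request:" as name(argument=value, ...) on one line, values as JSON. apply_moves: Moves the arm, as the interface text tells. Its arguments: {"type":"object","properties":{"series":{"type":"array","items":{"type":"object","properties":{"delta_pos":{"type":"array","items":{"type":"number"}},"rot":{"type":"array","items":{"type":"number"}},"grip":{"type":"number"}}}},"newtons":{"type":"number"}},"required":["series"]}

```bash
mkdir -p pics; cat > h.py <<'E'
import numpy as np, cv2
from workcell import r, imaging, nets
def K(p):
    f=240/np.tan(np.radians(p["fovy"])/2)
    return np.array([[f,0,p["cx"]],[0,f,p["cy"]],[0,0,1.]])
def ray(p,uv):
    n=cv2.undistortPoints(np.array([[uv]],float),K(p),np.array(p["dist_coeffs"],float))[0,0]
    R=np.array(p["R"]);t=np.array(p["t"])
    return -R.T@t, R.T@np.array([n[0],n[1],1.])
def atz(p,uv,z):
    c,d=ray(p,uv); return c+d*(z-c[2])/d[2]
def proj(p,X):
    return cv2.projectPoints(np.array(X,float).reshape(-1,3),cv2.Rodrigues(np.array(p["R"]))[0],np.array(p["t"],float),K(p),np.array(p["dist_coeffs"],float))[0][:,0]
def cloud(p,mask):
    v,u=np.nonzero(mask&(p["range_z"]>0)); z=p["range_z"][v,u]
    n=cv2.undistortPoints(np.stack([u,v],1).astype(float)[:,None],K(p),np.array(p["dist_coeffs"],float))[:,0]
    return (np.c_[n*z[:,None],z]-np.array(p["t"]))@np.array(p["R"])
def save(p,n): cv2.imwrite(f"pics/{n}.png",p["img"][:,:,::-1])
E
python3 - <<'E'
from h import *
s=r.read_state(); print({k:np.round(v,3) for k,v in s.items()})
Zs=dict(pocket_1=.006,gauge_collar=.05,stand_hole=.05,stand=0,tray_floor=.005,rack=0,tray=0,holder_a=.006,post_white=0,small_vice_block=0,flip_mount_0=0,masking_tape=0)
for c in ("top","scene"):
    p=imaging.capture(c); save(p,c); print(c,p["fovy"],np.round(-np.array(p["R"]).T@p["t"],3))
    for n,z in Zs.items():
        for d in nets.mark_of(n,p)[:4]: print(n,round(d["score"],2),np.round(d["at"]),np.round(atz(p,d["at"],z),4))
    if c=="top":
        for n in ("rack","tray","stand","gauge","holder_a"):
            for d in nets.trace(n,p)[:4]:
                P=cloud(p,d["mask"]); m=d["mask"].astype(np.uint8)
                rc=cv2.minAreaRect(P[:,:2].astype(np.float32)) if len(P)>5 else None
                print(n,round(d["score"],2),d["extent"],m.sum(),rc,np.round(P[:,2].max(),3) if len(P) else None)
E
```

```text
{'clock': np.float64(0.0), 'qpos': array([ 0.986,  0.529,  1.434, -0.   ,  1.181, -0.178]), 'joint_vel': array([ 0.001, -0.001, -0.001,  0.   , -0.002,  0.   ]), 'joint_efforts': array([ 0.0000e+00, -4.4234e+01, -1.7803e+01, -0.0000e+00,  8.0000e-03,
        0.0000e+00]), 'ee_pos': array([0.247, 0.574, 0.404]), 'orientation': array([-0.   ,  0.202,  0.979, -0.001]), 'ft_force': array([ 1.36 ,  0.073, -0.215]), 'ft_torque': array([-0.038,  0.031, -0.004]), 'grip_width': np.float64(0.085)}
top 54.72035103583222 [0.314 0.085 1.462]
pocket_1 0.88 [207. 280.] [0.4932 0.4402 0.006 ]
pocket_1 0.85 [253. 277.] [0.4931 0.2923 0.006 ]
pocket_1 0.76 [230. 280.] [0.4879 0.3653 0.006 ]
pocket_1 0.39 [366. 195.] [ 0.7355 -0.0858  0.006 ]
gauge_collar 0.45 [372. 278.] [ 0.4588 -0.0753  0.05  ]
stand_hole 0.62 [371. 272.] [ 0.4747 -0.0731  0.05  ]
stand 0.87 [371. 276.] [ 0.4708 -0.0797  0.    ]
stand 0.57 [185. 271.] [0.5263 0.5126 0.    ]
tray_floor 0.76 [315. 292.] [0.4306 0.1016 0.005 ]
tray_floor 0.52 [370. 276.] [ 0.4696 -0.0753  0.005 ]
tray_floor 0.38 [369. 276.] [ 0.4689 -0.0717  0.005 ]
rack 0.86 [229. 278.] [0.493  0.3698 0.    ]
tray 0.91 [317. 290.] [0.4385 0.0958 0.    ]
tray 0.32 [233. 281.] [0.4837 0.3599 0.    ]
tray 0.29 [206. 278.] [0.4987 0.4458 0.    ]Traceback (most recent call last):
  File "<stdin>", line 7, in <module>
ValueError: it knows: flip_mount, gauge, gauge_collar, masking_tape, pocket, post_white, rack, small_vice_block, stand, stand_hole, tray, tray_floor
```

```bash
python3 -c "
import cv2,numpy as np
a=cv2.imread('pics/top.png');b=cv2.imread('pics/scene.png');cv2.imwrite('pics/both.png',cv2.resize(np.vstack([a,b]),(400*1,600)))"
```

```text
[ WARN:0@0.030] global loadsave.cpp:275 findDecoder imread_('pics/scene.png'): can't open/read file: check file path/integrity
Traceback (most recent call last):
ValueError: all the input arrays must have same number of dimensions, but the array at index 0 has 3 dimension(s) and the array at index 1 has 2 dimension(s)
```

View pics/top.png

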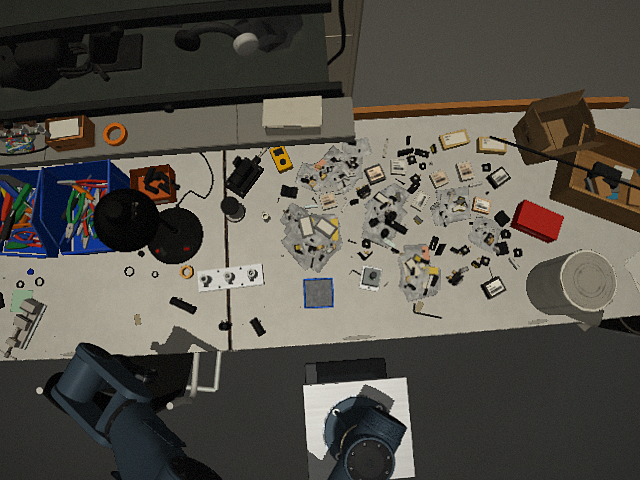

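The top view shows the rack at about (230,277) with three holders, the tray at (318,292), and the stand with the gauge at (371,277). Next I'll take the scene camera and masks.

```bash
python3 - <<'E'
from h import *
Zs=dict(pocket_1=.006,gauge_collar=.05,gauge=.01,stand_hole=.05,stand=0,tray_floor=.005,rack=0,tray=0,post_white=0)
for c in ("scene","top"):
    p=imaging.capture(c); save(p,c+"2"); print(c,p["fovy"],np.round(-np.array(p["R"]).T@p["t"],3))
    if c=="scene":
      for n,z in Zs.items():
        for d in nets.mark_of(n,p)[:3]: print(n,round(d["score"],2),np.round(d["at"]),np.round(atz(p,d["at"],z),4))
    for n in ("rack","tray","stand","gauge"):
            for d in nets.trace(n,p)[:1]:
                P=cloud(p,d["mask"])
                print(n,round(d["score"],2),d["extent"],d["mask"].sum(),np.round(np.median(P,0),3),cv2.minAreaRect(P[:,:2].astype(np.float32)),np.round(P[:,2].max(),3) if len(P) else None)
E
```

```text
scene 48.73784491274763 [-0.024 -1.095  0.796]
pocket_1 0.95 [244. 227.] [0.4854 0.3579 0.006 ]
pocket_1 0.89 [259. 235.] [0.5081 0.2841 0.006 ]
pocket_1 0.8 [238. 219.] [0.4884 0.4196 0.006 ]
gauge_collar 0.72 [295. 284.] [ 0.4543 -0.081   0.05  ]
gauge_collar 0.49 [299. 302.] [ 0.4295 -0.1539  0.05  ]
gauge 0.5 [296. 294.] [ 0.463  -0.0705  0.01  ]
stand_hole 0.93 [298. 282.] [ 0.465  -0.0764  0.05  ]
stand 0.8 [298. 302.] [ 0.4587 -0.0892  0.    ]
stand 0.41 [259. 274.] [0.4207 0.08   0.    ]
tray_floor 0.61 [260. 270.] [0.4295 0.0924 0.005 ]
rack 0.97 [245. 226.] [0.4937 0.3697 0.    ]
tray 0.75 [261. 274.] [0.4249 0.0771 0.    ]
post_white 0.63 [246. 227.] [0.4967 0.3665 0.    ]
post_white 0.39 [315. 231.] [0.6785 0.2319 0.    ]
rack 0.64 [224.8, 211.0, 43.9, 30.5] 440 [0.473 0.324 0.009] ((0.48994725942611694, 0.36137425899505615), (0.06936294585466385, 0.21460068225860596), 3.8812780380249023) 0.038
tray 0.59 [240.1, 257.7, 40.2, 25.5] 768 [0.427 0.092 0.005] ((0.4312486946582794, 0.10432401299476624), (0.12818118929862976, 0.10600398480892181), 85.26465606689453) 0.021
stand 
[... 222 characters left out ...]
 -0.082  0.078] ((0.4567115604877472, -0.08177357912063599), (0.015789177268743515, 0.015168584883213043), 52.78242111206055) 0.107
top 54.72035103583222 [0.314 0.085 1.462]
tray 0.95 [303.2, 276.5, 28.8, 31.5] 872 [0.427 0.091 0.007] ((0.4267415404319763, 0.0907888114452362), (0.0904742032289505, 0.09302118420600891), 86.808837890625) 0.027
stand 0.6 [357.3, 264.1, 24.3, 27.3] 356 [ 0.453 -0.066  0.047] ((0.46273648738861084, -0.07390815764665604), (0.05853317677974701, 0.07204301655292511), 77.74143981933594) 0.058
gauge 0.63 [367.3, 272.0, 7.5, 7.5] 42 [ 0.459 -0.071  0.104] ((0.4606449007987976, -0.07286665588617325), (0.016242800280451775, 0.013625494204461575), 9.031455039978027) 0.113
```

View pics/scene2.png

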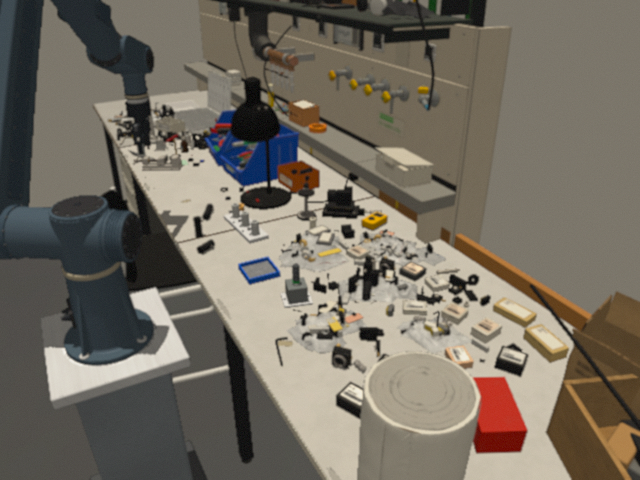

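The scene view agrees: rack around (245,222), tray (260,270), gauge upright in its stand (297,285). I'll rotate the tool so the jaws lie along world y, then move over the rack for a close look.

Request:
apply_moves(series=[{"rot": [0, 0, -7.8], "delta_pos": [0, 0, 0], "grip": 1}, {"rot": [0, 0, -7.8], "delta_pos": [0, 0, 0], "grip": 1}, {"rot": [0, 0, -7.7], "delta_pos": [0, 0, 0], "grip": 1}, {"rot": [0, 0, 0], "delta_pos": [-3, -3, 0], "grip": 1}, {"rot": [0, 0, 0], "delta_pos": [-3, -3, 0], "grip": 1}, {"rot": [0, 0, 0], "delta_pos": [-3, -3, 0], "grip": 1}, {"rot": [0, 0, 0], "delta_pos": [-3, -3, 0], "grip": 1}, {"rot": [0, 0, 0], "delta_pos": [-3, -3, 0], "grip": 1}])

```text
clock: 2.15
ee_pos: [0.3982, 0.4228, 0.4049]
orientation: [0.0, -0.0, 1.0, 0.0]
ft_force: [0.9, -0.3, -0.6]
grip_width: 0.0855
```

Request:
apply_moves(series=[{"rot": [0, 0, 0], "delta_pos": [-2, -3, 0], "grip": 1}, {"rot": [0, 0, 0], "delta_pos": [0, -2.5, 0], "grip": 1}, {"rot": [0, 0, 0], "delta_pos": [0, 0, 0], "grip": 1}, {"rot": [0, 0, 0], "delta_pos": [0, 0, 0], "grip": 1}])

```text
clock: 2.55
ee_pos: [0.4174, 0.3688, 0.4049]
orientation: [0.0, 0.001, 1.0, 0.0]
ft_force: [0.6, 1.2, -0.5]
grip_width: 0.0856
```

```bash
python3 - <<'E'
from h import *
s=r.read_state(); print(s["clock"],s["ee_pos"],s["orientation"],s["ft_force"])
p=imaging.capture("wrist"); save(p,"w1"); print(p["fovy"],np.round(-np.array(p["R"]).T@p["t"],3),np.round(p["R"],2))
for n,z in dict(pocket_1=.006,rack=0,post_white=0).items():
    for d in nets.mark_of(n,p)[:4]: print(n,round(d["score"],2),np.round(d["at"]),np.round(atz(p,d["at"],z),4))
P=cloud(p,np.ones((480,640),bool)); P=P[(P[:,2]>.046)&(P[:,2]<.065)&(abs(P[:,0]-.49)<.06)&(abs(P[:,1]-.365)<.13)]
for y in (.29,.365,.44):
    Q=P[abs(P[:,1]-y)<.03]; print(y,len(Q),cv2.minEnclosingCircle(Q[:,:2].astype(np.float32)) if len(Q)>3 else 0, np.median(Q,0))
E
```

```text
2.55 [0.41740644 0.36882649 0.40489843] [6.99349147e-05 7.38480809e-04 9.99999659e-01 3.63651095e-04] [ 0.60771886  1.1735968  -0.50009138]
63.77866618045976 [0.342 0.369 0.374] [[ 0.    1.    0.  ]
 [ 0.96 -0.    0.3 ]
 [ 0.3   0.   -0.96]]
pocket_1 0.79 [392. 270.] [0.4862 0.4385 0.006 ]
pocket_1 0.72 [324. 276.] [0.4924 0.3692 0.006 ]
pocket_1 0.56 [250. 280.] [0.4975 0.2925 0.006 ]
rack 0.91 [322. 272.] [0.4913 0.3668 0.    ]
post_white 0.67 [222. 418.] [0.6813 0.2447 0.    ]
post_white 0.37 [ 59. 212.] [0.4256 0.0958 0.    ]
0.29 569 ((0.4988323450088501, 0.29320546984672546), 0.013450037688016891) [0.49698168 0.2933791  0.05496405]
0.365 521 ((0.49402087926864624, 0.36476147174835205), 0.012683003209531307) [0.49195022 0.36442205 0.05529607]
0.44 551 ((0.48917850852012634, 0.4397238790988922), 0.013061278499662876) [0.48836874 0.43934446 0.05516901]
```

View pics/w1.png

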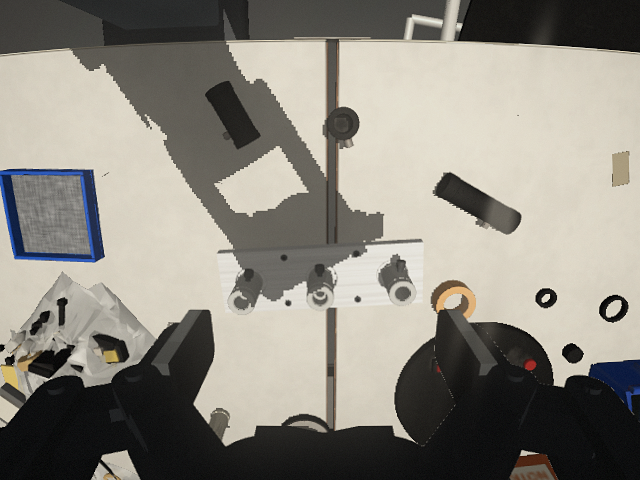

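The wrist view shows the three holders at (243,297), (320,295) and (402,290), with their screws pointing to image-up (−x). The rack yaw is about +3.8°. Now I'll go to the gauge.

Request:
apply_moves(series=[{"rot": [0, 0, 0], "delta_pos": [0.2, -4.4, 0.4], "grip": 1}, {"rot": [0, 0, 0], "delta_pos": [0.2, -4.4, 0.4], "grip": 1}, {"rot": [0, 0, 0], "delta_pos": [0.2, -4.4, 0.4], "grip": 1}, {"rot": [0, 0, 0], "delta_pos": [0.2, -4.4, 0.4], "grip": 1}, {"rot": [0, 0, 0], "delta_pos": [0.2, -4.4, 0.4], "grip": 1}, {"rot": [0, 0, 0], "delta_pos": [0.2, -4.4, 0.4], "grip": 1}, {"rot": [0, 0, 0], "delta_pos": [0.2, -4.4, 0.4], "grip": 1}, {"rot": [0, 0, 0], "delta_pos": [0.2, -4.4, 0.4], "grip": 1}])

```text
clock: 3.55
ee_pos: [0.4013, 0.0161, 0.3728]
orientation: [0.001, -0.001, 1.0, -0.0]
ft_force: [0.2, 0.4, -0.2]
grip_width: 0.0855
```

Request:
apply_moves(series=[{"rot": [0, 0, 0], "delta_pos": [0.1, -4.4, 0.4], "grip": 0.8}, {"rot": [0, 0, 0], "delta_pos": [0, -4.6, 0.4], "grip": 0.8}, {"rot": [0, 0, 0], "delta_pos": [0, 0, 0], "grip": 0.8}, {"rot": [0, 0, 0], "delta_pos": [0, 0, 0], "grip": 0.8}])

```text
clock: 3.95
ee_pos: [0.4005, -0.0736, 0.3647]
orientation: [0.0, 0.001, 1.0, 0.0]
ft_force: [0.0, 1.0, 0.1]
grip_width: 0.0683
```

```bash
python3 - <<'E'
from h import *
s=r.read_state(); print(s["clock"],s["ee_pos"],s["orientation"],s["grip_width"])
p=imaging.capture("wrist"); save(p,"w2")
for n,z in dict(gauge_collar=.05,gauge=.01,stand_hole=.05,stand=0).items():
    for d in nets.mark_of(n,p)[:2]: print(n,round(d["score"],2),np.round(d["at"]),np.round(atz(p,d["at"],z),4))
P=cloud(p,np.ones((480,640),bool)); P=P[(abs(P[:,0]-.46)<.05)&(abs(P[:,1]+.073)<.05)]
for a,b in ((.1,.12),(.062,.095),(.046,.054)):
    Q=P[(P[:,2]>a)&(P[:,2]<b)]; print(a,len(Q),Q[:,2].max() if len(Q) else 0,cv2.minAreaRect(Q[:,:2].astype(np.float32)) if len(Q)>3 else 0, cv2.minEnclosingCircle(Q[:,:2].astype(np.float32)) if len(Q)>3 else 0)
E
```

```text
3.95 [ 0.40051893 -0.07361525  0.36467038] [1.91097482e-05 1.20470812e-03 9.99999255e-01 1.95783432e-04] 0.0682574793079489
gauge_collar 0.58 [326. 297.] [ 0.4599 -0.0724  0.05  ]
gauge 0.96 [324. 278.] [ 0.4592 -0.074   0.01  ]
stand 0.88 [323. 275.] [ 0.461 -0.075  0.   ]
0.1 584 0.10772742912857451 ((0.46009528636932373, -0.07446921616792679), (0.01779130846261978, 0.018912337720394135), 88.47130584716797) ((0.4602118730545044, -0.07451017200946808), 0.009713356383144855)
0.062 481 0.09492079326578688 ((0.45553064346313477, -0.07499509304761887), (0.018799426034092903, 0.009032074362039566), 89.17451477050781) ((0.4600461721420288, -0.0750601589679718), 0.00949971191585064)
0.046 2624 0.05398288491198023 ((0.4614836871623993, -0.0750436931848526), (0.05009285733103752, 0.05056442320346832), 74.42279815673828) ((0.4609743356704712, -0.0751701071858406), 0.034727077931165695)
```

View pics/w2.png

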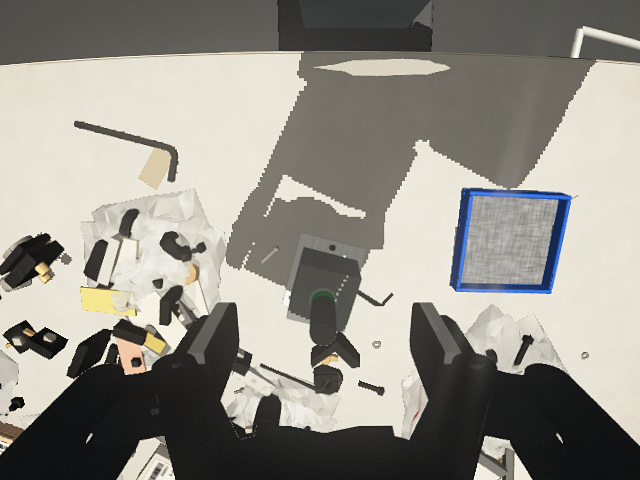

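Request:
apply_moves(series=[{"rot": [0, 0, 0], "delta_pos": [-3, -0.1, 0], "grip": 0.6}, {"rot": [0, 0, 0], "delta_pos": [-3, 0, 2.5], "grip": 0.6}, {"rot": [0, 0, 0], "delta_pos": [0, 0, 4], "grip": 0.6}, {"rot": [0, 0, 0], "delta_pos": [0, 0, 4], "grip": 0.6}, {"rot": [0, 0, 0], "delta_pos": [0, 0, 2], "grip": 0.6}, {"rot": [0, 0, 0], "delta_pos": [0, 0, 0], "grip": 0.3}, {"rot": [0, 0, 0], "delta_pos": [0, 0, 0], "grip": 0.0}, {"rot": [0, 0, 0], "delta_pos": [0, 0, 0], "grip": 0.0}], newtons=60)

```text
clock: 5.0
ee_pos: [0.4607, -0.0737, 0.2409]
orientation: [0.001, -0.0, 1.0, -0.001]
ft_force: [0.6, -0.2, -1.4]
grip_width: 0.0175
```

Request:
apply_moves(series=[{"rot": [0, 0, 0], "delta_pos": [0, 0, 0], "grip": 0.0}, {"rot": [0, 0, 0], "delta_pos": [0, 0, 0], "grip": 0.0}, {"rot": [0, 0, 0], "delta_pos": [0, 0, 0], "grip": 0.0}])

```text
clock: 5.3
ee_pos: [0.4602, -0.0741, 0.2404]
orientation: [0.001, 0.0, 1.0, -0.0]
ft_force: [0.6, -0.2, -1.0]
grip_width: 0.018
```

Request:
apply_moves(series=[{"rot": [0, 0, 0], "delta_pos": [0, 0, -3], "grip": 0}, {"rot": [0, 0, 0], "delta_pos": [0, 0, -4.5], "grip": 0}, {"rot": [0, 0, 0], "delta_pos": [0.3, 2, -4.5], "grip": 0}, {"rot": [0, 0, 0], "delta_pos": [0.3, 4, 0], "grip": 0}, {"rot": [0, 0, 0], "delta_pos": [0.3, 4.5, 0], "grip": 0}, {"rot": [0, 0, 0], "delta_pos": [0.3, 4.5, 0], "grip": 0}, {"rot": [0, 0, 0], "delta_pos": [0.3, 4.5, 0], "grip": 0}, {"rot": [0, 0, 0], "delta_pos": [0.3, 4.5, 0], "grip": 0}])

```text
clock: 6.1
ee_pos: [0.4415, 0.1675, 0.3601]
orientation: [0.0, 0.0, 1.0, 0.0]
ft_force: [0.3, 0.6, -1.7]
grip_width: 0.0175
```

Request:
apply_moves(series=[{"rot": [0, 0, 0], "delta_pos": [0.3, 4.5, 0], "grip": 0}, {"rot": [0, 0, 0], "delta_pos": [0.2, 4.5, 0], "grip": 0}, {"rot": [0, 0, 0], "delta_pos": [0.2, 4.5, 0], "grip": 0}, {"rot": [0, 0, 0], "delta_pos": [0, 4.5, 0], "grip": 0}, {"rot": [0, 0, 0], "delta_pos": [0, 1.9, 0], "grip": 0}, {"rot": [0, 0, 0], "delta_pos": [0, 0, 0], "grip": 0}, {"rot": [0, 0, 0], "delta_pos": [0, 0, 0], "grip": 0}])

```text
clock: 6.8
ee_pos: [0.4347, 0.3648, 0.3595]
orientation: [-0.0, -0.0, 1.0, -0.001]
ft_force: [-0.3, 0.1, -1.0]
grip_width: 0.0179
```

```bash
cat >> h.py <<'E'
def circ(P,z0,c,rad=.0125,zr=(-.0025,.0025)):
    # fit centre of annular top face by RANSAC-free robust fit of outer hull points
    Q=P[(P[:,2]>z0+zr[0])&(P[:,2]<z0+zr[1])&(np.hypot(P[:,0]-c[0],P[:,1]-c[1])<.022)][:,:2]
    from scipy.optimize import least_squares
    if len(Q)<10: return len(Q),None
    H=cv2.convexHull(Q.astype(np.float32))[:,0]
    f=least_squares(lambda a:np.hypot(H[:,0]-a[0],H[:,1]-a[1])-a[2],[*Q.mean(0),rad],loss="soft_l1",f_scale=.0005)
    return len(Q),np.round(f.x,4),np.round(Q.mean(0),4)
E
python3 - <<'E'
from h import *
s=r.read_state(); print(s["clock"],s["ee_pos"],s["orientation"],s["grip_width"])
p=imaging.capture("wrist"); save(p,"w3")
P=cloud(p,np.ones((480,640),bool))
for c in ((.498,.293),(.493,.3646),(.4888,.4396)): print(circ(P,.0555,c))
C=s["ee_pos"]; Q=P[np.hypot(P[:,0]-C[0],P[:,1]-C[1])<.016]
for z in np.arange(.12,.24,.008):
    q=Q[(Q[:,2]>z)&(Q[:,2]<z+.008)]
    if len(q)>3: print(round(z,3),len(q),q.min(0).round(4),q.max(0).round(4))
E
```

```text
6.8 [0.43466382 0.36480903 0.35946368] [-4.86128165e-04 -4.89925913e-04  9.99999611e-01 -5.48627839e-04] 0.017893966608079685
(569, array([0.4982, 0.2929, 0.0127]), array([0.4979, 0.293 ]))
(0, None)
(570, array([0.4893, 0.4397, 0.0126]), array([0.4889, 0.4393]))
0.128 74 [0.429  0.3578 0.1294] [0.4345 0.3692 0.136 ]
0.136 119 [0.4289 0.358  0.1361] [0.4344 0.3696 0.144 ]
0.144 128 [0.4288 0.3583 0.144 ] [0.4336 0.3695 0.152 ]
0.152 46 [0.4291 0.359  0.152 ] [0.4318 0.3683 0.1567]
0.168 494 [0.4239 0.3532 0.1685] [0.4368 0.3748 0.176 ]
0.176 338 [0.4254 0.3549 0.176 ] [0.434  0.3734 0.184 ]
0.184 414 [0.4235 0.3527 0.184 ] [0.432  0.3772 0.192 ]
0.192 592 [0.4231 0.3528 0.192 ] [0.4324 0.3771 0.2   ]
0.2 721 [0.4232 0.3524 0.2   ] [0.4325 0.3769 0.208 ]
0.208 878 [0.4231 0.3528 0.208 ] [0.4457 0.3769 0.216 ]
0.216 2132 [0.4231 0.3524 0.216 ] [0.4466 0.3773 0.224 ]
0.224 2075 [0.4226 0.3529 0.224 ] [0.4437 0.3761 0.232 ]
0.232 327 [0.4225 0.3531 0.232 ] [0.4448 0.3763 0.24  ]
```

View pics/w3.png

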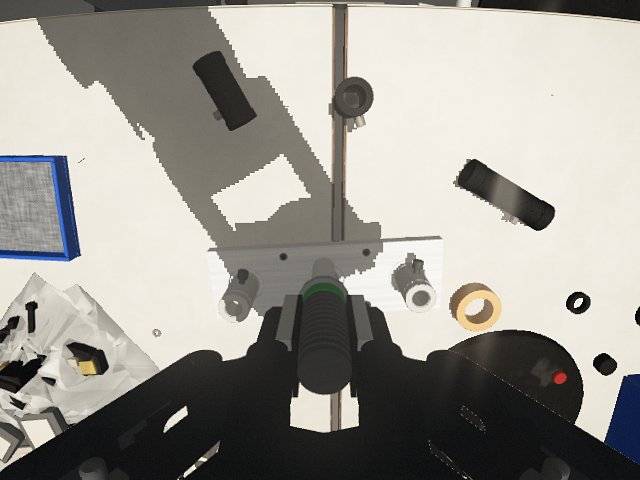

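The held gauge is visible with its pin at (325,275), and the two outer holders are measured. I'll try pocket 1's holder first, going above it and then down gently with a light grip so the grip slips before the force gets high.

Request:
apply_moves(series=[{"rot": [0, 0, 0], "delta_pos": [-2.7, 3.7, 0], "grip": 0}, {"rot": [0, 0, 0], "delta_pos": [-2.7, 3.85, 0], "grip": 0}, {"rot": [0, 0, 0], "delta_pos": [-0.05, 0, 2], "grip": 0}, {"rot": [0, 0, 0], "delta_pos": [0, 0, 3.5], "grip": 0}, {"rot": [0, 0, 0], "delta_pos": [0, 0, 1.5], "grip": 0}, {"rot": [0, 0, 0], "delta_pos": [0, 0, 0], "grip": 0}, {"rot": [0, 0, 0], "delta_pos": [0, 0, 0], "grip": 0}], newtons=30)

```text
clock: 7.55
ee_pos: [0.4902, 0.4397, 0.2902]
orientation: [-0.0, 0.001, 1.0, -0.0]
ft_force: [0.0, 0.1, -1.7]
grip_width: 0.0179
```

```bash
cat > look.py <<'E'
from h import *
import sys
c=[float(a) for a in sys.argv[1:3]]
for i in range(2):
    p=imaging.capture("wrist"); s=r.read_state()
    P=cloud(p,np.ones((480,640),bool)); C=s["ee_pos"]; z0=C[2]-.2304
    print(s["clock"],C.round(4),"F",s["ft_force"].round(1),"holder",circ(P,.0555,c))
    Q=P[np.hypot(P[:,0]-C[0],P[:,1]-C[1])<.0165]
    from scipy.optimize import least_squares
    for a,b,rad in ((max(z0+.004,.059),z0+.036,.006),(z0+.0405,z0+.0435,.0115),(z0+.046,z0+.055,.0095)):
        q=Q[(Q[:,2]>a)&(Q[:,2]<b)]
        if len(q)>15:
            f=least_squares(lambda k:np.hypot(q[:,0]-k[0],q[:,1]-k[1])-rad,[C[0],C[1]],loss="soft_l1",f_scale=.0005).x
            print("  fit",rad,len(q),f.round(4),q[:,2].min().round(4))
save(p,sys.argv[3])
E
python3 look.py .4891 .4396 w4
```

```text
7.6 [0.4903 0.44   0.2908] F [ 0.3  1.3 -0.4] holder (836, array([0.4898, 0.4395, 0.0125]), array([0.4865, 0.4397]))
  fit 0.006 322 [0.4912 0.4388] 0.0644
  fit 0.0115 300 [0.4921 0.4389] 0.1009
  fit 0.0095 367 [0.4913 0.439 ] 0.1064
7.65 [0.4903 0.4402 0.2911] F [0.3 0.3 0.2] holder (838, array([0.4896, 0.4395, 0.0124]), array([0.4866, 0.4396]))
  fit 0.006 330 [0.4915 0.4393] 0.0649
  fit 0.0115 258 [0.4923 0.4394] 0.1012
  fit 0.0095 382 [0.4916 0.4395] 0.1067
```

View pics/w4.png

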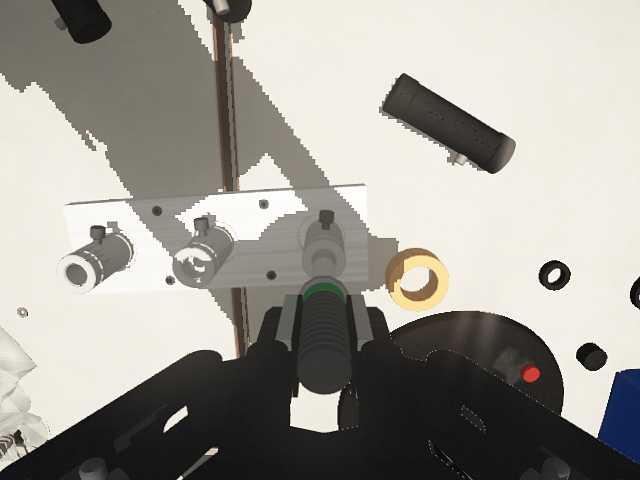

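The picture shows the tip just over pocket 1's holder at (322,262), with the pin about 1.3 mm too far in +x. I'll correct that and probe.

Request:
apply_moves(series=[{"rot": [0, 0, 0], "delta_pos": [0.13, 0.03, 0], "grip": 0}, {"rot": [0, 0, 0], "delta_pos": [0, 0, 0.2], "grip": 0}, {"rot": [0, 0, 0], "delta_pos": [0, 0, 0.2], "grip": 0}, {"rot": [0, 0, 0], "delta_pos": [0, 0, 0.1], "grip": 0}, {"rot": [0, 0, 0], "delta_pos": [0, 0, 0.1], "grip": 0}, {"rot": [0, 0, 0], "delta_pos": [0, 0, 0.1], "grip": 0}])

```text
clock: 8.25
ee_pos: [0.4884, 0.4408, 0.2825]
orientation: [-0.0, 0.0, 1.0, -0.0]
ft_force: [-0.4, -0.6, -1.4]
grip_width: 0.0175
```

Request:
apply_moves(series=[{"rot": [0, 0, 0], "delta_pos": [0, 0, 0.2], "grip": 0}, {"rot": [0, 0, 0], "delta_pos": [0, 0, 0.2], "grip": 0}, {"rot": [0, 0, 0], "delta_pos": [0, 0, 0.1], "grip": 0}])

```text
clock: 8.55
ee_pos: [0.4884, 0.4407, 0.2774]
orientation: [-0.0, 0.0, 1.0, -0.0]
ft_force: [0.1, -0.7, -1.5]
grip_width: 0.0176
```

Request:
apply_moves(series=[{"rot": [0, 0, 0], "delta_pos": [0, 0, 0.2], "grip": 0}, {"rot": [0, 0, 0], "delta_pos": [0, 0, 0.1], "grip": 0}, {"rot": [0, 0, 0], "delta_pos": [0, 0, 0.1], "grip": 0}, {"rot": [0, 0, 0], "delta_pos": [0, 0, 0.1], "grip": 0}])

```text
clock: 8.95
ee_pos: [0.4885, 0.4408, 0.2726]
orientation: [0.0, 0.0, 1.0, 0.0]
ft_force: [-0.7, 0.7, -0.9]
grip_width: 0.0176
```

Already 14 mm deep with no force. Next is the 22 mm ledge, which would meet the tip at TCP z of about 0.264.

Request:
apply_moves(series=[{"rot": [0, 0, 0], "delta_pos": [0, 0, 0.2], "grip": 0}, {"rot": [0, 0, 0], "delta_pos": [0, 0, 0.2], "grip": 0}, {"rot": [0, 0, 0], "delta_pos": [0, 0, 0.2], "grip": 0}, {"rot": [0, 0, 0], "delta_pos": [0, 0, 0.2], "grip": 0}, {"rot": [0, 0, 0], "delta_pos": [0, 0, 0.1], "grip": 0}, {"rot": [0, 0, 0], "delta_pos": [0, 0, 0.1], "grip": 0}])

```text
clock: 9.55
ee_pos: [0.4884, 0.4408, 0.2626]
orientation: [-0.0, 0.0, 1.0, -0.0]
ft_force: [0.3, -0.6, -1.1]
grip_width: 0.0176
```

Request:
apply_moves(series=[{"rot": [0, 0, 0], "delta_pos": [0, 0, 0.2], "grip": 0}, {"rot": [0, 0, 0], "delta_pos": [0, 0, 0.2], "grip": 0}, {"rot": [0, 0, 0], "delta_pos": [0, 0, 0.2], "grip": 0}, {"rot": [0, 0, 0], "delta_pos": [0, 0, 0.2], "grip": 0}, {"rot": [0, 0, 0], "delta_pos": [0, 0, 0.2], "grip": 0}, {"rot": [0, 0, 0], "delta_pos": [0, 0, 0.2], "grip": 0}, {"rot": [0, 0, 0], "delta_pos": [0, 0, 0.1], "grip": 0}])

```text
clock: 10.25
ee_pos: [0.4884, 0.4407, 0.2494]
orientation: [-0.0, 0.0, 1.0, -0.0]
ft_force: [-0.0, -0.7, -1.3]
grip_width: 0.0175
```

```bash
python3 look.py .4891 .4396 w5
```

```text
10.3 [0.4884 0.4407 0.2493] F [ 0.8  0.1 -2. ] holder (375, array([0.4891, 0.4395, 0.0121]), array([0.4809, 0.4387]))
  fit 0.0115 198 [0.49   0.4398] 0.0595
  fit 0.0095 376 [0.4895 0.44  ] 0.0649
10.35 [0.4884 0.4407 0.2495] F [ 0.8  0.7 -1.6] holder (367, array([0.4889, 0.4395, 0.0121]), array([0.481 , 0.4389]))
  fit 0.0115 240 [0.4901 0.4398] 0.0596
  fit 0.0095 380 [0.4894 0.44  ] 0.0651
```

View pics/w5.png

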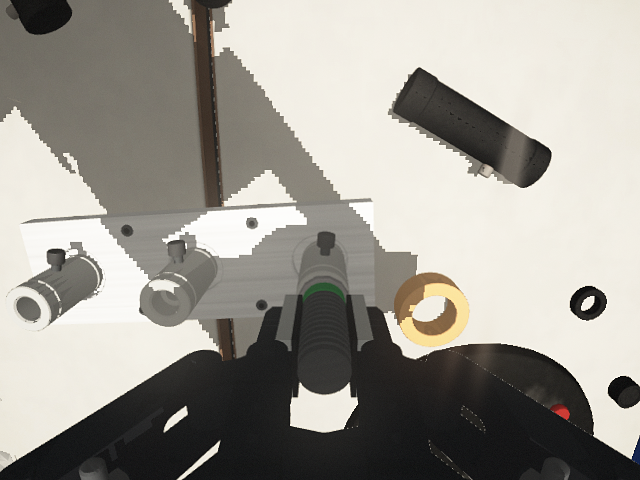

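The pin has gone right into pocket 1's holder, with the collar (at 322,278) about 3 mm above the rim. I'll take the last few millimetres at 10 mm/s until it touches.

Request:
apply_moves(series=[{"rot": [0, 0, 0], "delta_pos": [0, 0, 0.1], "grip": 0}, {"rot": [0, 0, 0], "delta_pos": [0, 0, 0.1], "grip": 0}, {"rot": [0, 0, 0], "delta_pos": [0, 0, 0.05], "grip": 0}, {"rot": [0, 0, 0], "delta_pos": [0, 0, 0.05], "grip": 0}, {"rot": [0, 0, 0], "delta_pos": [0, 0, 0], "grip": 0}])

```text
clock: 10.85
ee_pos: [0.4884, 0.4408, 0.2466]
orientation: [-0.0, 0.0, 1.0, -0.0]
ft_force: [0.5, 0.3, -2.1]
grip_width: 0.0175
```

Request:
apply_moves(series=[{"rot": [0, 0, 0], "delta_pos": [0, 0, 0.05], "grip": 0}, {"rot": [0, 0, 0], "delta_pos": [0, 0, 0.05], "grip": 0}, {"rot": [0, 0, 0], "delta_pos": [0, 0, 0], "grip": 0}])

```text
clock: 11.15
ee_pos: [0.4885, 0.4409, 0.2464]
orientation: [0.0, 0.0, 1.0, 0.0]
ft_force: [-1.0, 0.5, 3.6]
grip_width: 0.0176
```

The collar contact is felt (Fz up by about 5 N), so pocket 1's holder is the good one. I'll take the gauge back to the stand.

Request:
apply_moves(series=[{"rot": [0, 0, 0], "delta_pos": [0, 0, -0.3], "grip": 0}, {"rot": [0, 0, 0], "delta_pos": [0, 0, -2], "grip": 0}, {"rot": [0, 0, 0], "delta_pos": [0, 0, -4], "grip": 0}, {"rot": [0, 0, 0], "delta_pos": [0, 0, -4.1], "grip": 0}, {"rot": [0, 0, 0], "delta_pos": [0.2, -2, -1], "grip": 0}, {"rot": [0, 0, 0], "delta_pos": [0.2, -4.5, 0], "grip": 0}, {"rot": [0, 0, 0], "delta_pos": [0.2, -4.5, 0], "grip": 0}, {"rot": [0, 0, 0], "delta_pos": [0.2, -4.5, 0], "grip": 0}], newtons=60)

```text
clock: 11.95
ee_pos: [0.4798, 0.2844, 0.3598]
orientation: [0.0, -0.001, 1.0, -0.0]
ft_force: [0.5, -0.5, -1.7]
grip_width: 0.0179
```

Request:
apply_moves(series=[{"rot": [0, 0, 0], "delta_pos": [0.2, -4.5, 0], "grip": 0}, {"rot": [0, 0, 0], "delta_pos": [0.2, -4.5, 0], "grip": 0}, {"rot": [0, 0, 0], "delta_pos": [0.2, -4.5, 0], "grip": 0}, {"rot": [0, 0, 0], "delta_pos": [0.3, -4.5, 0], "grip": 0}, {"rot": [0, 0, 0], "delta_pos": [0.3, -4.5, 0], "grip": 0}, {"rot": [0, 0, 0], "delta_pos": [0.3, -4.5, 0], "grip": 0}, {"rot": [0, 0, 0], "delta_pos": [0.3, -4.5, 0], "grip": 0}, {"rot": [0, 0, 0], "delta_pos": [0.2, -4.5, 0], "grip": 0}])

```text
clock: 12.75
ee_pos: [0.4598, -0.076, 0.3598]
orientation: [0.0, 0.0, 1.0, -0.0]
ft_force: [0.6, 0.1, -1.1]
grip_width: 0.0177
```

Request:
apply_moves(series=[{"rot": [0, 0, 0], "delta_pos": [0, 0, 0], "grip": 0}, {"rot": [0, 0, 0], "delta_pos": [0, 0, 0], "grip": 0}, {"rot": [0, 0, 0], "delta_pos": [0, 0, 0], "grip": 0}])

```text
clock: 13.05
ee_pos: [0.46, -0.0734, 0.3595]
orientation: [-0.0, -0.0, 1.0, 0.0]
ft_force: [-0.1, 0.4, -1.3]
grip_width: 0.0174
```

Request:
apply_moves(series=[{"rot": [0, 0, 0], "delta_pos": [0, -0.05, 2], "grip": 0}, {"rot": [0, 0, 0], "delta_pos": [0, 0, 3.5], "grip": 0}, {"rot": [0, 0, 0], "delta_pos": [0, 0, 1.8], "grip": 0}, {"rot": [0, 0, 0], "delta_pos": [0, 0, 0.3], "grip": 0}, {"rot": [0, 0, 0], "delta_pos": [0, 0, 0.2], "grip": 0}, {"rot": [0, 0, 0], "delta_pos": [0, 0, 0.2], "grip": 0}, {"rot": [0, 0, 0], "delta_pos": [0, 0, 0.2], "grip": 0}])

```text
clock: 13.75
ee_pos: [0.4608, -0.0745, 0.2785]
orientation: [0.001, -0.0, 1.0, -0.0]
ft_force: [-0.2, -0.0, -0.6]
grip_width: 0.0176
```

Request:
apply_moves(series=[{"rot": [0, 0, 0], "delta_pos": [0, 0, 0.3], "grip": 0}, {"rot": [0, 0, 0], "delta_pos": [0, 0, 0.3], "grip": 0}, {"rot": [0, 0, 0], "delta_pos": [0, 0, 0.3], "grip": 0}])

```text
clock: 14.05
ee_pos: [0.4604, -0.0748, 0.2687]
orientation: [0.0, 0.0, 1.0, -0.0]
ft_force: [-0.8, 0.6, -1.6]
grip_width: 0.0177
```

Request:
apply_moves(series=[{"rot": [0, 0, 0], "delta_pos": [0, 0, 0.6], "grip": 0}, {"rot": [0, 0, 0], "delta_pos": [0, 0, 0.8], "grip": 0}, {"rot": [0, 0, 0], "delta_pos": [0, 0, 0.7], "grip": 0}, {"rot": [0, 0, 0], "delta_pos": [0, 0, 0.5], "grip": 0}, {"rot": [0, 0, 0], "delta_pos": [0, 0, 0.1], "grip": 0}, {"rot": [0, 0, 0], "delta_pos": [0, 0, 0.1], "grip": 0}, {"rot": [0, 0, 0], "delta_pos": [0, 0, 0], "grip": 0}])

```text
clock: 14.75
ee_pos: [0.4604, -0.0748, 0.2407]
orientation: [0.0, 0.0, 1.0, -0.0]
ft_force: [0.9, 0.3, -1.6]
grip_width: 0.0175
```

Request:
apply_moves(series=[{"rot": [0, 0, 0], "delta_pos": [0, 0, 0], "grip": 0.1}, {"rot": [0, 0, 0], "delta_pos": [0, 0, 0], "grip": 0.3}, {"rot": [0, 0, 0], "delta_pos": [0, 0, 0], "grip": 0.6}, {"rot": [0, 0, 0], "delta_pos": [0, 0, 0], "grip": 0.6}, {"rot": [0, 0, 0], "delta_pos": [0, 0, 0], "grip": 0.6}])

```text
clock: 15.25
ee_pos: [0.4604, -0.0748, 0.2409]
orientation: [0.0, 0.0, 1.0, -0.0]
ft_force: [0.5, 0.0, 1.0]
grip_width: 0.0514
```

Request:
apply_moves(series=[{"rot": [0, 0, 0], "delta_pos": [0, 0, -2], "grip": 0.6}, {"rot": [0, 0, 0], "delta_pos": [0, 0, -4], "grip": 0.6}, {"rot": [0, 0, 0], "delta_pos": [3, 0, -4], "grip": 0.6}, {"rot": [0, 0, 0], "delta_pos": [3, 0, -2], "grip": 0.6}, {"rot": [0, 0, 0], "delta_pos": [0, 0, 0], "grip": 0.6}, {"rot": [0, 0, 0], "delta_pos": [0, 0, 0], "grip": 0.6}])

```text
clock: 15.85
ee_pos: [0.4002, -0.0748, 0.3613]
orientation: [0.001, 0.0, 1.0, -0.0]
ft_force: [0.4, -0.5, -0.1]
grip_width: 0.0514
```

```bash
python3 - <<'E'
from h import *
s=r.read_state(); print(s["clock"],s["ee_pos"],s["orientation"],s["grip_width"])
p=imaging.capture("wrist"); save(p,"w6")
P=cloud(p,np.ones((480,640),bool)); P=P[(abs(P[:,0]-.46)<.05)&(abs(P[:,1]+.073)<.05)]
for a,b in ((.1,.12),(.062,.095),(.046,.052)):
    Q=P[(P[:,2]>a)&(P[:,2]<b)]; print(a,len(Q),Q[:,2].max() if len(Q) else 0,cv2.minAreaRect(Q[:,:2].astype(np.float32)) if len(Q)>3 else 0, cv2.minEnclosingCircle(Q[:,:2].astype(np.float32)) if len(Q)>3 else 0)
d=nets.trace("tray",p)[0]; T=cloud(p,d["mask"]); print(d["score"],cv2.minAreaRect(T[:,:2].astype(np.float32)), np.median(T[:,2]))
E
```

```text
15.85 [ 0.40022041 -0.07476002  0.36128278] [ 1.09439321e-03  4.01188815e-04  9.99999204e-01 -4.82409334e-04] 0.051380097021012885
0.1 598 0.1076767052300406 ((0.4603286385536194, -0.07521332800388336), (0.018087904900312424, 0.017537184059619904), 0.25249379873275757) ((0.4618648886680603, -0.07518839836120605), 0.009201637469232082)
0.062 504 0.09493394810550097 ((0.45545080304145813, -0.07554958760738373), (0.008903858251869678, 0.018781451508402824), 2.0298666954040527) ((0.4594525694847107, -0.0754576176404953), 0.009451701305806637)
0.046 2586 0.05198861983122616 ((0.46146470308303833, -0.07491256296634674), (0.05017650127410889, 0.05076655372977257), 74.70165252685547) ((0.46098577976226807, -0.07506119459867477), 0.03499865531921387)
0.95 ((0.43029749393463135, 0.09824894368648529), (0.10604984313249588, 0.10032891482114792), 87.92457580566406) 0.005759989378792569
```

View pics/w6.png

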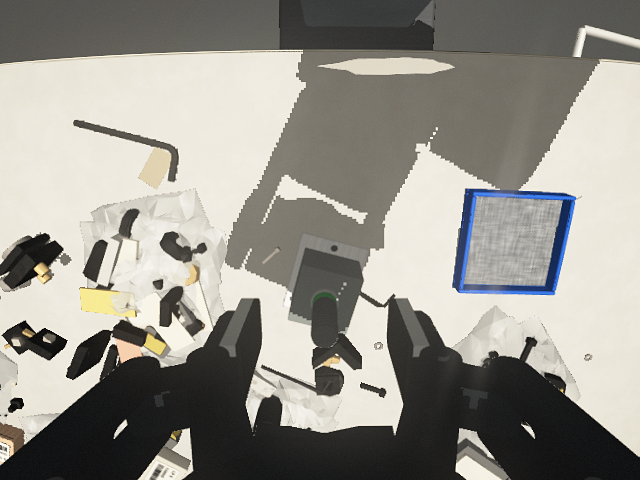

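The gauge is back and seated: its top is at 0.1077 and its xy are as before, at (325,298). I'll fetch the holder from pocket 1.

Request:
apply_moves(series=[{"rot": [0, 0, 0], "delta_pos": [-0.7, 4.3, 0], "grip": 0.6}, {"rot": [0, 0, 0], "delta_pos": [-0.7, 4.3, 0], "grip": 0.6}, {"rot": [0, 0, 0], "delta_pos": [-0.7, 4.3, 0], "grip": 0.6}, {"rot": [0, 0, 0], "delta_pos": [-0.7, 4.3, 0], "grip": 0.6}, {"rot": [0, 0, 0], "delta_pos": [-0.7, 4.3, 0], "grip": 0.6}, {"rot": [0, 0, 0], "delta_pos": [-0.7, 4.3, 0], "grip": 0.6}, {"rot": [0, 0, 0], "delta_pos": [-0.8, 4.3, 0], "grip": 0.6}, {"rot": [0, 0, 0], "delta_pos": [-0.8, 4.3, 0], "grip": 0.6}])

```text
clock: 16.75
ee_pos: [0.4591, 0.2718, 0.3591]
orientation: [-0.001, -0.0, 1.0, -0.0]
ft_force: [1.1, -0.6, 0.6]
grip_width: 0.051
```

Request:
apply_moves(series=[{"rot": [0, 0, 0], "delta_pos": [-0.7, 4.3, 0], "grip": 0.6}, {"rot": [0, 0, 0], "delta_pos": [-0.7, 4.3, 0], "grip": 0.6}, {"rot": [0, 0, 0], "delta_pos": [-0.8, 4.3, 0], "grip": 0.6}, {"rot": [0, 0, 0], "delta_pos": [-0.8, 4.3, 0], "grip": 0.6}, {"rot": [0, 0, 0], "delta_pos": [0, 0, 2], "grip": 0.6}, {"rot": [0, 0, 0], "delta_pos": [0, 0, 4], "grip": 0.6}, {"rot": [0, 0, 0], "delta_pos": [0, 0, 2], "grip": 0.6}, {"rot": [0, 0, 0], "delta_pos": [0, 0, 0], "grip": 0.6}])

```text
clock: 17.55
ee_pos: [0.4873, 0.4411, 0.2748]
orientation: [-0.004, -0.0, 1.0, -0.003]
ft_force: [-1.0, -0.2, -0.5]
grip_width: 0.0511
```

```bash
python3 look.py .4891 .4396 w7
```

```text
17.6 [0.4881 0.4415 0.2773] F [0.1 0.2 0.1] holder (1241, array([0.4885, 0.4391, 0.0125]), array([0.488 , 0.4392]))
17.65 [0.4888 0.4417 0.2793] F [-0.1  0.1  1.4] holder (1229, array([0.4885, 0.4391, 0.0125]), array([0.488 , 0.4391]))
```

View pics/w7.png

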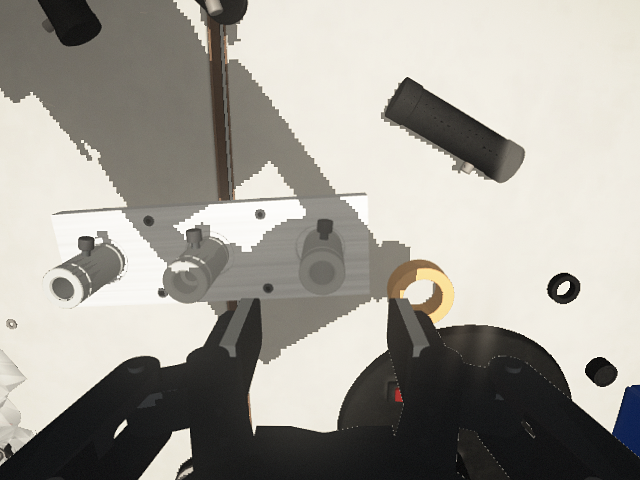

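The view shows the holder at (322,268) between the jaws, clear of the tape at (420,285). I'll descend and grip.

Request:
apply_moves(series=[{"rot": [0, 0, 0], "delta_pos": [0, -0.15, 2], "grip": 0.6}, {"rot": [0, 0, 0], "delta_pos": [0, 0, 3], "grip": 0.6}, {"rot": [0, 0, 0], "delta_pos": [0, 0, 2], "grip": 0.6}, {"rot": [0, 0, 0], "delta_pos": [0, 0, 1.5], "grip": 0.6}, {"rot": [0, 0, 0], "delta_pos": [0, 0, 0], "grip": 0.4}, {"rot": [0, 0, 0], "delta_pos": [0, 0, 0], "grip": 0.2}, {"rot": [0, 0, 0], "delta_pos": [0, 0, 0], "grip": 0}, {"rot": [0, 0, 0], "delta_pos": [0, 0, 0], "grip": 0}], newtons=50)

```text
clock: 18.45
ee_pos: [0.4888, 0.44, 0.1969]
orientation: [0.001, 0.0, 1.0, 0.001]
ft_force: [-0.2, 0.5, -1.4]
grip_width: 0.0242
```

Request:
apply_moves(series=[{"rot": [0, 0, 0], "delta_pos": [0, 0, 0], "grip": 0}, {"rot": [0, 0, 0], "delta_pos": [0, 0, 0], "grip": 0}, {"rot": [0, 0, 0], "delta_pos": [0, 0, -0.5], "grip": 0}, {"rot": [0, 0, 0], "delta_pos": [0, 0, -1.5], "grip": 0}, {"rot": [0, 0, 0], "delta_pos": [0, 0, 0], "grip": 0}])

```text
clock: 18.95
ee_pos: [0.4892, 0.4403, 0.2182]
orientation: [0.002, 0.0, 1.0, 0.001]
ft_force: [0.6, 0.4, 0.1]
grip_width: 0.0248
```

Request:
apply_moves(series=[{"rot": [0, 0, 0], "delta_pos": [0, 0, -4], "grip": 0}, {"rot": [0, 0, 0], "delta_pos": [0, 0, -4], "grip": 0}, {"rot": [0, 0, 0], "delta_pos": [0.8, -4.3, 0], "grip": 0}, {"rot": [0, 0, 0], "delta_pos": [0.8, -4.3, 0], "grip": 0}, {"rot": [0, 0, 0], "delta_pos": [0.8, -4.3, 0], "grip": 0}, {"rot": [0, 0, 0], "delta_pos": [0.8, -4.3, 0], "grip": 0}, {"rot": [0, 0, 0], "delta_pos": [0.8, -4.3, 0], "grip": 0}, {"rot": [0, 0, 0], "delta_pos": [0.8, -4.3, 0], "grip": 0}])

```text
clock: 19.75
ee_pos: [0.44, 0.1803, 0.2964]
orientation: [0.001, -0.0, 1.0, 0.0]
ft_force: [0.3, -1.4, -1.1]
grip_width: 0.0241
```

Request:
apply_moves(series=[{"rot": [0, 0, 0], "delta_pos": [0.7, -4.5, 0], "grip": 0}, {"rot": [0, 0, 0], "delta_pos": [0.6, -4.5, 0], "grip": 0}, {"rot": [0, 0, 0], "delta_pos": [0, 0, 3], "grip": 0}, {"rot": [0, 0, 0], "delta_pos": [0, 0, 2], "grip": 0}, {"rot": [0, 0, 0], "delta_pos": [0, 0, 0], "grip": 0}, {"rot": [0, 0, 0], "delta_pos": [0, 0, 0], "grip": 0}])

```text
clock: 20.35
ee_pos: [0.4276, 0.0918, 0.246]
orientation: [0.0, 0.0, 1.0, -0.0]
ft_force: [0.8, -0.7, -0.6]
grip_width: 0.0242
```

```bash
python3 - <<'E'
from h import *
s=r.read_state(); print(s["clock"],s["ee_pos"],s["orientation"],s["grip_width"],s["ft_force"])
p=imaging.capture("wrist"); save(p,"w8")
P=cloud(p,np.ones((480,640),bool)); C=s["ee_pos"]
Q=P[np.hypot(P[:,0]-C[0],P[:,1]-C[1])<.025]; Q=Q[(Q[:,2]<.1)&(Q[:,2]>.03)]
print("holder", len(Q), Q.min(0),Q.max(0)) if len(Q) else 0
T=P[(P[:,2]>.014)&(P[:,2]<.022)&(np.hypot(P[:,0]-.427,P[:,1]-.092)<.075)]
print("rim",cv2.minAreaRect(T[:,:2].astype(np.float32)))
E
```

```text
20.35 [0.42760675 0.0917822  0.24600482] [ 1.52707603e-05  3.76970069e-05  9.99999999e-01 -4.93157458e-06] 0.024188646161478453 [ 0.80133902 -0.70713779 -0.55446192]
holder 5636 [0.40295799 0.06761281 0.05538154] [0.43940195 0.1160219  0.09998306]
rim ((0.426046758890152, 0.09227482229471207), (0.09203678369522095, 0.0917714387178421), 87.97879028320312)
```

View pics/w8.png

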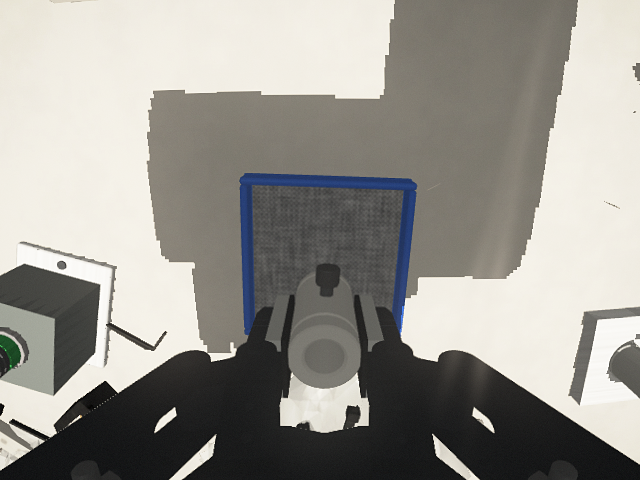

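The holder hangs upright over the tray at (325,320), with TCP within 2 mm of the tray centre. I'll lower it.

Request:
apply_moves(series=[{"rot": [0, 0, 0], "delta_pos": [0, 0, 2], "grip": 0}, {"rot": [0, 0, 0], "delta_pos": [0, 0, 1.8], "grip": 0}, {"rot": [0, 0, 0], "delta_pos": [0, 0, 0.7], "grip": 0}, {"rot": [0, 0, 0], "delta_pos": [0, 0, 0.2], "grip": 0}, {"rot": [0, 0, 0], "delta_pos": [0, 0, 0.1], "grip": 0}, {"rot": [0, 0, 0], "delta_pos": [0, 0, 0.1], "grip": 0}, {"rot": [0, 0, 0], "delta_pos": [0, 0, 0], "grip": 0}])

```text
clock: 21.1
ee_pos: [0.4276, 0.0918, 0.1972]
orientation: [0.001, -0.0, 1.0, -0.0]
ft_force: [-0.1, 0.1, -1.0]
grip_width: 0.0241
```

Request:
apply_moves(series=[{"rot": [0, 0, 0], "delta_pos": [0, 0, 0.05], "grip": 0}, {"rot": [0, 0, 0], "delta_pos": [0, 0, 0.05], "grip": 0}, {"rot": [0, 0, 0], "delta_pos": [0, 0, 0.05], "grip": 0}, {"rot": [0, 0, 0], "delta_pos": [0, 0, 0], "grip": 0}])

```text
clock: 21.5
ee_pos: [0.4274, 0.0917, 0.1952]
orientation: [-0.0, 0.0, 1.0, -0.0]
ft_force: [0.7, -0.3, -0.8]
grip_width: 0.024
```

Request:
apply_moves(series=[{"rot": [0, 0, 0], "delta_pos": [0, 0, 0.05], "grip": 0}, {"rot": [0, 0, 0], "delta_pos": [0, 0, 0], "grip": 0}])

```text
clock: 21.7
ee_pos: [0.4274, 0.0918, 0.1946]
orientation: [-0.0, 0.0, 1.0, 0.0]
ft_force: [-0.1, 0.5, -1.1]
grip_width: 0.0239
```

Request:
apply_moves(series=[{"rot": [0, 0, 0], "delta_pos": [0, 0, 0.05], "grip": 0}, {"rot": [0, 0, 0], "delta_pos": [0, 0, 0.05], "grip": 0}, {"rot": [0, 0, 0], "delta_pos": [0, 0, 0], "grip": 0}])

```text
clock: 22.0
ee_pos: [0.4273, 0.0918, 0.1945]
orientation: [0.0, 0.0, 1.0, -0.0]
ft_force: [-2.2, -0.1, 7.9]
grip_width: 0.0243
```

Contact with the tray floor. I'll release, rise and check.

Request:
apply_moves(series=[{"rot": [0, 0, 0], "delta_pos": [0, 0, -0.05], "grip": 0}, {"rot": [0, 0, 0], "delta_pos": [0, 0, 0], "grip": 0.2}, {"rot": [0, 0, 0], "delta_pos": [0, 0, 0], "grip": 0.4}, {"rot": [0, 0, 0], "delta_pos": [0, 0, 0], "grip": 0.5}, {"rot": [0, 0, 0], "delta_pos": [0, 0, 0], "grip": 0.5}, {"rot": [0, 0, 0], "delta_pos": [0, 0, -2], "grip": 0.5}, {"rot": [0, 0, 0], "delta_pos": [0, 0, -4], "grip": 0.5}, {"rot": [0, 0, 0], "delta_pos": [0, 0, -4], "grip": 0.5}])

```text
clock: 22.8
ee_pos: [0.427, 0.0917, 0.2946]
orientation: [-0.002, 0.0, 1.0, 0.0]
ft_force: [1.1, -0.2, -0.4]
grip_width: 0.0427
```

Request:
apply_moves(series=[{"rot": [0, 0, 0], "delta_pos": [0, 0, -4], "grip": 0.5}, {"rot": [0, 0, 0], "delta_pos": [0, 0, -4], "grip": 0.5}, {"rot": [0, 0, 0], "delta_pos": [0, 0, -3], "grip": 0.5}, {"rot": [0, 0, 0], "delta_pos": [0, 0, 0], "grip": 0.5}, {"rot": [0, 0, 0], "delta_pos": [0, 0, 0], "grip": 0.5}])

```text
clock: 23.3
ee_pos: [0.4271, 0.0918, 0.4045]
orientation: [0.001, 0.0, 1.0, -0.0]
ft_force: [-0.8, 0.5, -0.9]
grip_width: 0.0426
```

```bash
python3 - <<'E'
from h import *
s=r.read_state(); print(s["clock"],s["ee_pos"],s["grip_width"],s["ft_force"])
p=imaging.capture("wrist"); save(p,"w9")
P=cloud(p,np.ones((480,640),bool))
print("tray holder top",circ(P,.055,(.4275,.0918)))
for c,z in (((.4603,-.075),.1065),((.498,.293),.0555),((.4937,.3646),.0555)): print(c,circ(P,z,c))
p=imaging.capture("top"); P=cloud(p,np.ones((480,640),bool))
for c in ((.498,.293),(.4937,.3646),(.489,.44),(.4275,.0918),(.4603,-.075)):
    Q=P[np.hypot(P[:,0]-c[0],P[:,1]-c[1])<.014]; print(c,Q[:,2].max().round(3))
E
```

```text
23.3 [0.42706093 0.09180493 0.40447245] 0.04264531852369263 [-0.76566586  0.51357356 -0.90743583]
tray holder top (439, array([0.4271, 0.0911, 0.0123]), array([0.4269, 0.091 ]))
(0.4603, -0.075) (348, array([ 0.4611, -0.0744,  0.0086]), array([ 0.4608, -0.074 ]))
(0.498, 0.293) (414, array([0.4986, 0.2926, 0.0124]), array([0.4984, 0.2923]))
(0.4937, 0.3646) (396, array([0.4942, 0.3644, 0.0128]), array([0.4937, 0.364 ]))
(0.498, 0.293) 0.065
(0.4937, 0.3646) 0.064
(0.489, 0.44) 0.019
(0.4275, 0.0918) 0.57
(0.4603, -0.075) 0.115
```

View pics/w9.png

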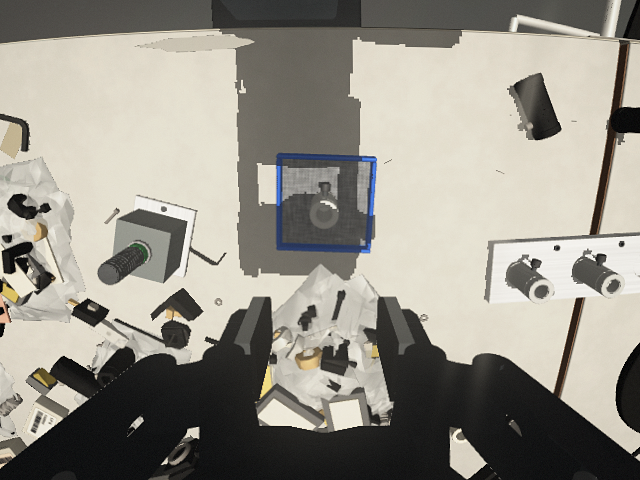

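The holder stands upright in the tray at (323,210). The gauge is in its stand at (130,260), and the tight holders are in the rack at (530,280) and (600,275). I'm handing in.

```bash
python3 -c "
from workcell import r
print(r.job_done())"
```

```text
the job is handed in; nothing more can be done
None
```

The job is done and handed in at about 23.4 s of the 67 s allowed; the hand-in gives no verdict.

- **Finding the holder:** The gauge went into the holder in pocket_1 on the first try, right down to its collar, with no push needed. Contact at the collar raised the force reading by only about 5 N. I left the other two holders alone, since only one is bored to size.
- **Gauge:** I put it back in its stand. Afterwards its top was at about 0.107 m and its position within 1 mm of where it started.
- **Good holder:** I set it down in the blue tray until it touched the floor, at about 8 N, and let go. It stands upright at about (0.427, 0.091), within 2 mm of the tray's centre.
- **Last checks:** The wrist camera found the two tight holders in their pockets within 1 mm of their first measured positions, and the gripper was well clear of everything. The overhead camera read heights 7 to 9 mm higher than the wrist camera and expected heights, at the tight holders, the gauge and the rack. Over the tray it saw only the arm, so that check rests on the wrist camera alone.

I saw no bystander disturbed in the last picture, but I did not measure their positions.

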